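# Unlock and draw the filter cassette

### The arm

A 6-joint arm with a two-finger parallel gripper is mounted at the origin on a cart in front of the work surface, level with it; the furniture and walls round the work are solid. World frame = base frame: x ahead of the robot, y to its left, z up, the work surface at z = 0. Lengths are in mm, angles in rad, forces in N, time in s.
With the tool pointing down it reaches from about 300 to 775 mm from the base axis. Payload 14.6 kg.
Tool frame: the origin (TCP) lies at the very end of the fingers, on their centre line; the grasp point (between the pads) lies 19 mm behind it; z points along the fingers, y is the line along which they close (so a half turn about z gives the same grasp; the last joint's range is limited). The gripper opens to 94 mm and grips with 3 to 60 N. Pads are 16 mm wide; open, the fingers measure 119 mm over their backs; the gripper's body (75 mm by 177 mm) begins 78 mm behind the grasp point.
Start: joints at [1.222, 0.3, 1.521, -0, 1.321, -0.067], TCP at [152.944, 528.297, 205.446] pointing down, gripper open.
Joint ranges: [-3.03, 3.03], [-0.79, 2.21], [0.23, 2.52], [-1.04, 4.18], [0, 3.07], [-2.55, 2.55]. Speed limits (rad/s): [2.22, 2.22, 2.57, 3.14, 3.14, 3.14].

### API

Orientations are given as [roll, pitch, yaw] about the fixed x, y, z axes, in that order (R = Rz(yaw) Ry(pitch) Rx(roll)).
In Python, from cell import manip, eyes, ticket gives the robot as it stands. The module is installed in compiled form; this text tells all that it offers.
- The arm moves only by the tool arm_command, never from a script. Its argument "plan" is a list of rows, each a list of 5 numbers: the opening, from -1 (shut) to 1 (fully open), then the shift along the tool's x, y, z in m, then the turn about the tool's z in rad. In form: [[jaw, dx, dy, dz, roll], ...]. A call has 1 to 20 rows; each row shifts and turns the commanded pose from where the row before left it, along the tool's axes as they then stand; what a row does not reach is not made up. A row lasts 1/8 s, in which the tool goes at most 62.5 mm and 10.7 degrees, less where a joint would pass 70% of its speed; a pose out of reach is approached as far as the arm can. A call is refused whole if a number of a shift passes 0.0625 or a number of a turn 0.188, either way. A call with a gripper value outside its range is refused whole. The fingers move at their own pace and stop on an object; "newtons" is the grip in N (left out, the last holds). Time passes only in rows, so rows that do not move let the fingers close. It gives the time, the measured TCP pose, the force, the opening and the grip force at its end, in the units of the state.
- manip.read_state(): the state, without advancing time (a new reading comes with each control period).
- eyes.camera(name): name is "scene" or "side" or "wrist"; returns a dict with "img" (480x640x3 uint8, blue, green, red), "z_map" (480x640 float32, mm along the optical axis (not along the pixel's ray), 0 where there is no reading), "fx", "fy", "cx", "cy" (pixels), "eye" and "orientation" of the camera in the world. Camera axes: x right, y down, z forward; pixel columns grow to the right and rows downward; lengths in mm; the calibration is good to about 2 mm. A picture is of the moment at which its call begins.
- ticket.sign_off(): hands the job in; it is judged then, once.
The state is a dict: "clock": time; "joints": joint angles; "qd": joint speeds; "effort": joint torques, N m; "eef_pos": TCP position; "eef_rot": TCP orientation; "wrist_force": force on the tool from outside, world axes, zero at the start; "moment": the same for the moment, N m; "finger_gap": finger opening in mm; "finger_force": force on a finger pad.
Only numpy, scipy, OpenCV 4.12 (cv2) and the standard library are available. Lean on these libraries where they do the work, as an engineer would, in place of code of your own. Each camera call takes 0.05 s, during which the arm holds its last target. There are 200 camera calls.

### The job

Take the filter cassette out of its housing on the optical table for inspection: first turn the lock knob beside it a quarter turn counter-clockwise (seen from above) until it clicks over and its strap has swung fully off the cassette's collar. Then pinch the cassette's two side catches fully together, lift it straight up, without pulling hard on its hooks or the strap, until its lower edge is about 5 cm above the top of the housing, and finish while still holding it there, upright, still and pinched, above its slot. Leave the flat filter case and the white pot beside the housing undisturbed.

Things in the scene. Friction and masses are not known exactly. Their poses are not given: they have to be found in the camera images.
- filter_housing: bare aluminium housing bolted to the table, 62 x 156 mm foot, flat deck 62 mm above the table, short black lens tubes front and back. Origin: middle of its underside; z up, y along its length (+y end: cassette, -y end: lock), -x toward the robot at yaw 0. Slot centred at x 0, y +30 mm; lock knob's axis at x 0, y -46 mm. Fixed, but at another place and yaw each time.
- cassette: loose black filter cassette, about 0.17 kg: 12 x 40 x 38 mm frame with round glass (inside the housing), a 24 x 66 mm collar that rests on the deck, above it a 16 x 19 mm head (top 93 mm over the origin) between two upright finger tabs. Origin: middle of its lower edge, 10 mm above the table when seated; axes as the housing's (y across the tabs). 1 mm play in the slot.
- cassette_grip (a point): point midway between the finger tabs, 82 mm above the cassette's origin, 92 mm above the table when seated; pinch here along the cassette's y. Deck 30 mm, collar top 25 mm below it. Once free, the cassette must rise 52 mm before its lower edge leaves the housing.
- catch_a (a joint): how far the catch on the +y side is pressed in, m: 0 out, 0.0065 at its stop. Spring: about 4 N to start it, 10 N at the stop; comes out when let go.
- catch_b (a joint): the same for the catch on the -y side.
- catch_a_tab (a point): middle of the outer face of the +y finger tab: a ribbed black face 16 mm wide and 34 mm high (17 mm above and below this point), 24 mm from the cassette's middle when out; the tabs measure 48 mm over all when out and 35 mm when both are fully pressed.
- catch_b_tab (a point): the same on the -y finger tab.
- lock_knob (a joint): angle of the lock knob, rad: 0 locked (strap over the cassette's collar), grows counter-clockwise seen from above, 1.571 unlocked at its stop (strap toward the housing's -x). Sprung detent: resists with up to about 0.13 N m until half way (0.79), there it clicks over, and if then let go it runs to the stop by itself.
- knob_grip (a point): grip point on the knob's axis, 95 mm above the table. The knob is an upright black bar 12 mm thick, 40 mm long, 25 mm high (top 101 mm above the table), lying along the housing's y when locked, along x when unlocked. Under it, 76 mm above the table and lower: a 33 mm round flange and the strap, which points the way the bar lies.
- filter_case: bystander: small light-grey flat case, 52 x 70 x 18 mm, lying on the table beyond the lock end of the housing. Origin: middle of its underside.
- slot_mouth (a point): middle of the slot's mouth in the housing's deck, 62 mm above the table; the mouth is 15 x 43 mm.
- powder_pot: bystander: small white screw-lid pot, 42 mm across, 45 mm tall, standing behind and left of the housing by the monitor's left end. Origin: middle of its underside.
- lock_strap: steel tongue under the knob, turning with it, 14 mm wide, 5 mm thick, 68 to 74 mm above the table, reaching 51 mm from the knob's axis; when locked its tip lies 7 mm over the end of the cassette's collar. Origin on the knob's axis, at deck height.
- hook_a: steel hook at the foot of the +y catch, moving with it: it reaches 4 mm under the deck's lip, 1 mm below it, and holds the cassette down until the catch is in by over 5 mm. Out of sight inside the housing. Origin: as the cassette's when out.
- hook_b: the same on the -y catch.

How it is judged:
By the outcome, as a careful person would: the job done as asked, in the order asked, and still so for the second after the job is handed in, while the arm keeps its last pose, push and grip.
It also fails if it takes over 45 s, if anything falls off the work surface, if the arm or the gripper's body presses on something with over 40 N, if the wrist force passes 120 N, or if a joint passes its speed limit or range.

## Working session

There is one attempt and no reset: what is moved stays moved. The work goes in short steps, Python scripts to look and compute and a tool call to move; the robot and the scene stay as the last step left them, time stands still between calls to the robot, and variables do not carry over. Pictures are saved under pics/ and viewed, at most 10 in all, crops included, and the job is handed in when it is done.

Besides the shell and the picture viewer there is one more tool, called after "Call:" as a command line: name --pt "numbers of a row" for each row, then --argument value for the rest. arm_command: Moves the arm, as the interface text tells. Its arguments: {"type":"object","properties":{"plan":{"type":"array"},"newtons":{"type":"number"}},"required":["plan"]}

```bash
mkdir -p pics
cat > h.py <<'E'
from cell import manip, eyes, ticket
import numpy as np, cv2
from scipy.spatial.transform import Rotation as R
def shot(n,f=None):
    c=eyes.camera(n)
    if f: cv2.imwrite('pics/'+f,c['img'])
    np.savez('cam_'+n+'.npz',**c)
    return c
def rot(o):
    o=np.array(o,float)
    return o if o.shape==(3,3) else (R.from_quat(o) if o.size==4 else R.from_euler('xyz',o)).as_matrix()
def cloud(c):
    v,u=np.indices(c['z_map'].shape); z=c['z_map']
    p=np.stack([(u-c['cx'])/c['fx']*z,(v-c['cy'])/c['fy']*z,z],-1)
    w=p@rot(c['orientation']).T+np.array(c['eye']); w[z==0]=np.nan
    return w
E
python3 - <<'E'
from h import *
for n in ['scene','side']:
    c=shot(n,n+'1.png'); print(n,c['eye'],c['orientation'],c['fx'])
print(manip.read_state())
E
```

```text
scene [  84.87763002 -806.6571166   462.51011956] [-2.03880192 -0.00391287 -0.72858669] 473.6402297522225
side [ 531.85287304 -912.83200154  574.36416757] [-2.21867035 -0.0118416  -0.0479951 ] 591.7517047691255
{'clock': 0.1, 'joints': array([ 1.22240765e+00,  3.00365201e-01,  1.52150519e+00,  4.67402406e-06,
        1.32068895e+00, -6.65744347e-02]), 'qd': array([-0.00019866, -0.00186099, -0.00184876, -0.00011604,  0.0012441 ,
        0.00107015]), 'effort': array([ 2.26050843e-04, -5.32631850e+01, -3.53291309e+01,  7.08915596e-02,
        2.34729314e-02, -6.94954247e-05]), 'eef_pos': array([152.86497176, 528.09395761, 204.97651835]), 'eef_rot': array([-3.14062840e+00, -6.88271267e-05,  2.85977722e+00]), 'wrist_force': array([-0.41256333,  0.02160391, -0.77579512]), 'moment': array([-0.03112063, -0.01487776,  0.03659032]), 'finger_force': 0.0, 'finger_gap': 93.99407163059855}
```

View pics/scene1.png

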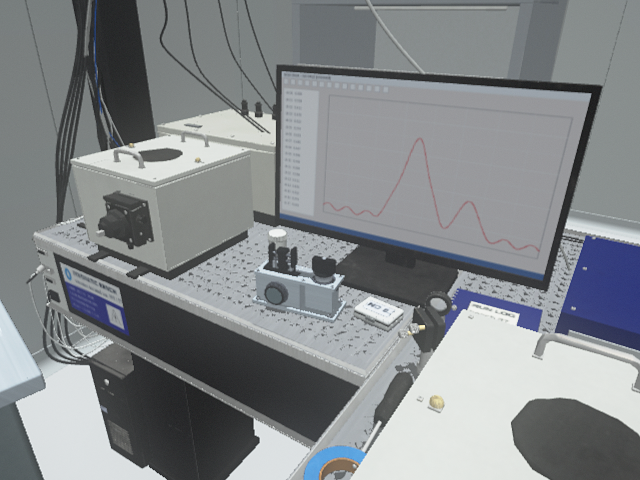

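View pics/side1.png

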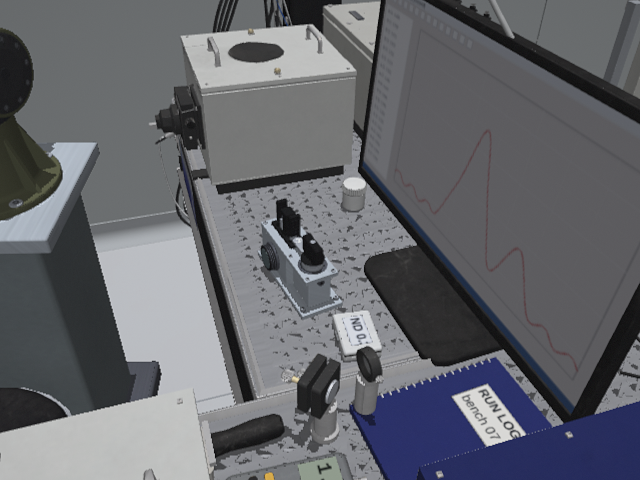

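The housing is near (300,285) in the scene view. In the side view the cassette is at (287,220), the knob at (313,250), the pot at (353,193) and the case at (357,332).

Run:
```python
from h import *
for n,b in [('side',(200,345,255,345)),('scene',(230,320,250,350))]:
    c=dict(np.load(f'cam_{n}.npz')); w=cloud(c); s=w[b[0]:b[1],b[2]:b[3]].reshape(-1,3); s=s[~np.isnan(s[:,0])]
    for lo,hi in [(57,66),(80,105),(4,12)]:
        q=s[(s[:,2]>lo)&(s[:,2]<hi)]
        if len(q)>5: print(n,lo,len(q),q.mean(0),cv2.minAreaRect(q[:,:2].astype(np.float32)))
    for p in ([(287,220),(313,250),(353,193),(357,325)] if n=='side' else [(325,262),(285,255)]): print(p,w[p[1],p[0]])
    cv2.imwrite(f'pics/{n}_crop.png',cv2.resize(c['img'][b[0]-20:b[1],b[2]:b[3]],None,fx=4,fy=4,interpolation=cv2.INTER_CUBIC))
    q=s[(s[:,2]>84)&(s[:,2]<105)]; np.set_printoptions(suppress=True,precision=0); print(q[::max(1,len(q)//30)])
```

```text
side 57 1305 [ 540.65755126 -288.70077065   61.88797798] ((541.17626953125, -267.6289978027344), (49.933650970458984, 150.98129272460938), 24.70461654663086)
side 80 852 [ 543.75500019 -278.72589006   94.84874797] ((544.341552734375, -273.8394470214844), (17.427915573120117, 121.25428771972656), 25.309314727783203)
side 4 979 [ 550.91237037 -313.84744007    7.76460611] ((544.4522705078125, -236.53843688964844), (321.3049621582031, 129.1446990966797), 84.54348754882812)
(287, 220) [ 527.46336776 -247.55005863   92.17657507]
(313, 250) [ 560.2931549  -323.30900547   98.91081002]
(353, 193) [ 635.97868079 -101.65047002   38.78805051]
(357, 325) [ 615.54038669 -378.41170017   17.27509748]
[[ 524. -222.  105.]
 [ 518. -226.  103.]
 [ 519. -224.   98.]
 [ 514. -228.   98.]
 [ 526. -241.  104.]
 [ 513. -224.   90.]
 [ 524. -246.  103.]
 [ 532. -250.  104.]
 [ 526. -252.  102.]
 [ 529. -245.   92.]
 [ 544. -260.  101.]
 [ 530. -263.  100.]
 [ 542. -259.   95.]
 [ 534. -266.   97.]
 [ 536. -265.   93.]
 [ 538. -262.   87.]
 [ 550. -294.  101.]
 [ 559. -300.  102.]
 [ 548. -297.   95.]
 [ 564.
[... 645 characters left out ...]
839844)
(325, 262) [ 559. -314.   97.]
(285, 255) [ 529. -247.   94.]
[[ 529. -220.  103.]
 [ 513. -224.  104.]
 [ 513. -226.  103.]
 [ 516. -223.   99.]
 [ 546. -258.  102.]
 [ 537. -262.  105.]
 [ 531. -250.  100.]
 [ 526. -246.   98.]
 [ 527. -222.   87.]
 [ 515. -223.   89.]
 [ 534. -265.   99.]
 [ 525. -244.   92.]
 [ 561. -299.  102.]
 [ 531. -260.   95.]
 [ 513. -222.   84.]
 [ 549. -295.  100.]
 [ 523. -237.   85.]
 [ 552. -297.   98.]
 [ 524. -242.   85.]
 [ 554. -302.   98.]
 [ 535. -263.   87.]
 [ 563. -324.  101.]
 [ 557. -311.   97.]
 [ 553. -306.   94.]
 [ 552. -299.   90.]
 [ 550. -294.   86.]
 [ 565. -329.   95.]
 [ 562. -325.   93.]
 [ 561. -324.   91.]
 [ 565. -329.   89.]]
```

View pics/side_crop.png

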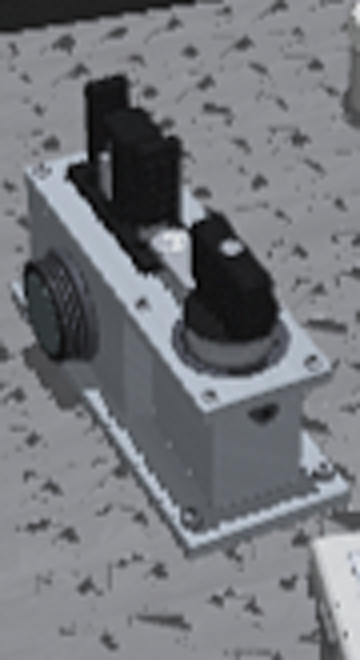

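Run:
```python
from h import *
g={}
for n in ['side','scene']:
    w=cloud(dict(np.load(f'cam_{n}.npz'))).reshape(-1,3); w=w[~np.isnan(w[:,0])]
    for x,y,z in w:
        if 0<x<1000 and -500<y<700: k=(int(x//75),int((y+500)//75)); g[k]=max(g.get(k,-999),z)
print('rows x, cols y from -500 step 75')
for i in range(13): print(i*75,[int(g.get((i,j),-9999)) if (i,j) in g else '.' for j in range(16)])
s=manip.read_state(); M=R.from_euler('xyz',s['eef_rot'])
print(M.as_matrix(), M.inv().apply(np.array([561,-310,205])-s['eef_pos']))
```

```text
rows x, cols y from -500 step 75
0 ['.', '.', -254, -256, 2, 80, 144, 120, 3, '.', -766, -768, -764, -767, -764, -764]
75 ['.', '.', -255, -258, 4, 224, 283, 94, 4, -680, -767, -766, -764, -765, -764, -765]
150 ['.', '.', -280, '.', 0, 0, 1, 0, 1, -678, -90, -765, -766, -767, -765, -766]
225 ['.', '.', '.', '.', '.', '.', '.', -768, -765, 0, 7, 9, -178, -767, -765, -766]
300 ['.', '.', '.', '.', '.', 139, 171, 206, 206, 205, 9, 12, 163, -768, -767, -766]
375 [10, -181, 8, 7, 8, 205, 207, 233, 223, 205, -401, 14, 313, '.', '.', -771]
450 [12, 7, 64, 110, 63, 4, 213, 212, 211, 213, '.', 483, 483, 442, 485, '.']
525 [99, 20, 103, 109, 64, 4, 205, 231, 233, 482, 423, '.', 484, 485, 485, '.']
600 [102, 21, 15, 14, 169, 375, 480, 480, 481, 403, 421, 206, '.', 486, '.', '.']
675 [15, 197, 434, 478, 375, 375, 376, 364, 304, 319, 207, 206, 204, '.', '.', '.']
750 [375, 375, 390, 374, 14, 3, 0, 262, 228, 204, 204, 205, 203, '.', '.', '.']
825 [374, 14, 12, '.', '.', '.', '.', '.', 203, 246, 246, 246, 206, '.', '.', '.']
900 [33, 31, '.', '.', '.', '.', '.', '.', 234, 243, 206, 203, '.', '.', '.', '.']
[[-9.60552148e-01  2.78099729e-01 -3.34270668e-04]
 [ 2.78099921e-01  9.60551722e-01 -9.07074378e-04]
 [ 6.88271267e-05 -9.64252889e-04 -9.99999533e-01]] [-6.25108840e+02 -6.91530376e+02  6.00304352e-01]
```

Call:
arm_command --pt "1 -0.003 -0.032 -0.032 0" --pt "1 -0.003 -0.032 -0.032 0" --pt "1 -0.003 -0.032 -0.032 0" --pt "1 -0.003 -0.032 -0.032 0" --pt "1 -0.045 -0.018 0 0" --pt "1 -0.045 -0.018 0 0" --pt "1 -0.045 -0.018 0 0" --pt "1 -0.045 -0.018 0 0" --pt "1 -0.032 -0.04 0 0" --pt "1 -0.032 -0.04 0 0" --pt "1 -0.032 -0.04 0 0" --pt "1 -0.032 -0.04 0 0" --pt "1 -0.032 -0.04 0 0" --pt "1 -0.032 -0.04 0 0" --pt "1 -0.017 -0.037 0 0" --pt "1 -0.017 -0.037 0 0" --pt "1 -0.017 -0.037 0 0" --pt "1 -0.017 -0.037 0 0" --pt "1 -0.017 -0.037 0 0" --pt "1 0 0 0 0"

```text
clock: 2.6
eef_pos: [429.5, -204.2, 332.6]
eef_rot: [3.141, -0.002, 2.857]
wrist_force: [-0.3, 0.2, 0.6]
finger_gap: 94.1
finger_force: 0.0
```

Call:
arm_command --pt "1 0 0 0 0.186" --pt "1 0 0 0 0.186" --pt "1 0 0 0 0.186" --pt "1 0 0 0 0.186" --pt "1 0 0 0 0.186" --pt "1 0 0 0 0.186" --pt "1 0 0 0 0.186" --pt "1 0 0 0 0.186" --pt "1 0 0 0 0.186" --pt "1 0 0 0 0.186" --pt "1 0 0 0 0.186" --pt "1 0 0 0 0.186" --pt "1 0 0 0 0.186" --pt "1 0 0 0 0.186" --pt "1 0 0 0 0.186" --pt "1 0 0 0 0.186" --pt "1 0 0 0 0.186" --pt "1 0 0 0 0.186" --pt "1 0 0 0 0.186" --pt "1 0 0 0 0.186"

```text
clock: 5.1
eef_pos: [429.6, -201.5, 333.4]
eef_rot: [-3.142, 0.0, -0.866]
wrist_force: [-0.0, 0.1, -0.3]
finger_gap: 94.0
finger_force: 0.0
```

Run:
```python
from h import *
s=manip.read_state(); M=R.from_euler('xyz',s['eef_rot']); print(s['eef_pos'],s['eef_rot'],s['joints'])
print(M.inv().apply(np.array([555,-308,230])-s['eef_pos']))
```

```text
[ 429.56468307 -201.5355948   333.43849764] [-3.14152669e+00  2.14818144e-04 -8.65613333e-01] [-5.15964022e-01  6.03672126e-02  1.50965553e+00  1.35558851e-04
  1.57174914e+00  1.92044576e+00]
[162.39792037 -26.50391637 103.40536243]
```

Call:
arm_command --pt "1 0.0325 -0.0053 0.0207 0" --pt "1 0.0325 -0.0053 0.0207 0" --pt "1 0.0325 -0.0053 0.0207 0" --pt "1 0.0325 -0.0053 0.0207 0" --pt "1 0.0325 -0.0053 0.0207 0" --pt "1 0 0 0 0.137" --pt "1 0 0 0 0.137" --pt "1 0 0 0 0"

```text
clock: 6.1
eef_pos: [555.9, -307.5, 229.9]
eef_rot: [3.141, 0.0, -1.133]
wrist_force: [0.2, 0.1, 0.1]
finger_gap: 94.3
finger_force: 0.0
```

Run:
```python
from h import *
c=shot('wrist','wrist1.png'); w=cloud(c); print(c['eye'],c['orientation'])
s=w.reshape(-1,3); s=s[~np.isnan(s[:,0])]; s=s[(s[:,0]>450)&(s[:,0]<640)&(s[:,1]<-180)&(s[:,1]>-380)]
for lo,hi in [(58,65),(84,110)]:
    q=s[(s[:,2]>lo)&(s[:,2]<hi)]; print(lo,len(q),cv2.minAreaRect(q[:,:2].astype(np.float32)))
q=s[(s[:,2]>96)&(s[:,2]<106)]
for y0,y1 in [(-340,-285),(-275,-200)]:
    p=q[(q[:,1]>y0)&(q[:,1]<y1)]
    if len(p)>5: print(len(p),p.mean(0),cv2.minAreaRect(p[:,:2].astype(np.float32)))
```

```text
[ 592.3634694  -383.03914329  409.15675737] [ 2.85212854e+00  6.70477374e-04 -2.70377057e+00]
58 3092 ((543.4588623046875, -265.1607666015625), (48.06597900390625, 148.6341552734375), 24.624723434448242)
84 1325 ((546.4033203125, -270.65545654296875), (15.886088371276855, 120.57316589355469), 25.157455444335938)
501 [ 563.03524835 -308.3635289   100.57338178] ((562.4056396484375, -307.3942565917969), (11.818541526794434, 40.254512786865234), 24.540674209594727)
446 [ 531.58404534 -239.49768999  101.92622734] ((532.0532836914062, -240.7449188232422), (15.854658126831055, 44.30504608154297), 24.395822525024414)
```

View pics/wrist1.png

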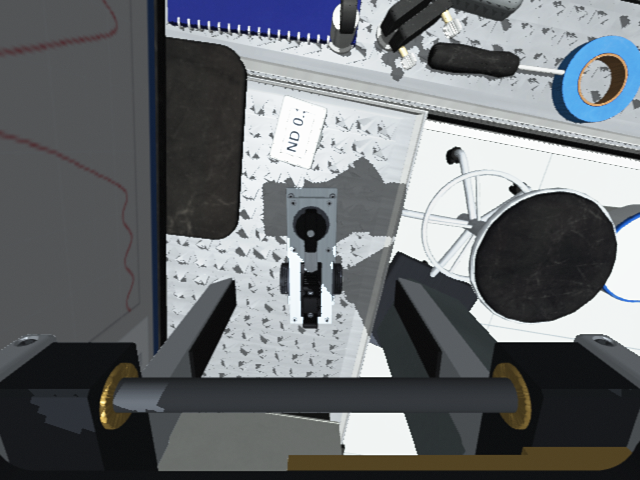

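Wrist view: the knob bar is at (312,225) lying along the housing, the cassette head is at (310,300), and the monitor bezel is at column 160. I'll check the monitor clearance before descending.

Run:
```python
from h import *
a=0.429; ex=np.array([np.cos(a),np.sin(a)]); ey=np.array([-np.sin(a),np.cos(a)])
for n in ['wrist','side','scene']:
    s=cloud(dict(np.load(f'cam_{n}.npz'))).reshape(-1,3); s=s[~np.isnan(s[:,0])]
    d=s[:,:2]-[562,-308]; u=d@ex; v=d@ey
    m=(abs(v)<130)&(u>30)&(u<300)
    for lo,hi in [(120,180),(180,260),(260,340)]:
        k=m&(s[:,2]>lo)&(s[:,2]<hi)
        if k.sum(): print(n,lo,k.sum(),np.percentile(u[k],[0,2,50]))
```

```text
wrist 120 14361 [148.93102708 151.40371914 162.15495796]
wrist 180 22321 [ 42.57840253  43.78623928 165.10700038]
wrist 260 8915 [30.21991981 42.65775761 44.99433363]
side 120 4487 [145.46942875 148.59630111 161.45491063]
side 180 7063 [150.15995247 153.05574696 166.29446168]
side 260 8518 [155.78519715 158.86724561 171.79401576]
scene 120 3961 [146.26712808 149.85007214 164.10977907]
scene 180 5805 [150.84773308 154.52160158 168.97219752]
scene 260 6489 [155.60402103 160.03323765 174.39221063]
```

Call:
arm_command --pt "0 0.0027 -0.0055 0.03 0.009" --pt "-0.15 0 0 0.03 0" --pt "-0.15 0 0 0.03 0" --pt "-0.15 0 0 0.03 0" --pt "-0.15 0 0 0.0155 0" --pt "-0.15 0 0 0.0155 0" --pt "-0.15 0 0 0 0" --newtons 5

```text
clock: 7.02
eef_pos: [561.6, -308.3, 78.3]
eef_rot: [3.141, 0.001, -1.143]
wrist_force: [0.1, 0.8, 0.3]
finger_gap: 39.8
finger_force: 0.0
```

Call:
arm_command --pt "-1 0 0 0 0" --pt "-1 0 0 0 0" --pt "-1 0 0 0 0" --pt "-1 0 0 0 0" --pt "-1 0 0 0 0" --newtons 5

```text
clock: 7.65
eef_pos: [561.6, -308.8, 79.4]
eef_rot: [3.141, -0.0, -1.143]
wrist_force: [-4.7, -1.7, 5.2]
finger_gap: 12.1
finger_force: 5.0
```

Call:
arm_command --pt "-1 0 0.0008 0 0" --pt "-1 0 0 0 0" --newtons 5

```text
clock: 7.9
eef_pos: [561.5, -308.8, 79.4]
eef_rot: [-3.141, -0.001, -1.143]
wrist_force: [0.6, 0.5, 6.8]
finger_gap: 11.8
finger_force: 5.0
```

Call:
arm_command --pt "-0.85 0 0 -0.001 0" --pt "-1 0 0 0 0" --pt "-1 0 0 0 0" --pt "-1 0 0 0 0" --pt "-1 0 0 0 -0.1" --pt "-1 0 0 0 -0.1" --pt "-1 0 0 0 -0.1" --pt "-1 0 0 0 -0.1" --pt "-1 0 0 0 0" --newtons 35

```text
clock: 9.02
eef_pos: [561.8, -308.5, 79.5]
eef_rot: [-3.14, -0.001, -0.742]
wrist_force: [8.5, -0.1, -4.9]
finger_gap: 11.6
finger_force: 35.0
```

Call:
arm_command --pt "-1 0.0007 -0.0007 0 -0.1" --pt "-1 0 0 0 -0.1" --pt "-1 0 0 0 -0.1" --pt "-1 0 0 0 -0.1" --pt "-1 0 0 0 -0.1" --pt "-1 0 0 0 0"

```text
clock: 9.78
eef_pos: [562.3, -307.9, 79.5]
eef_rot: [-3.14, 0.001, -0.242]
wrist_force: [4.0, 3.2, -0.6]
finger_gap: 11.6
finger_force: 35.0
```

Past the half-way point (0.90 rad) with low forces. Finishing the turn.

Call:
arm_command --pt "-1 0 0 0 -0.1" --pt "-1 0 0 0 -0.1" --pt "-1 0 0 0 -0.1" --pt "-1 0 0 0 -0.1" --pt "-1 0 0 0 -0.1" --pt "-1 0 0 0 -0.1" --pt "-1 0 0 0 -0.07" --pt "-1 0 0 0 0"

```text
clock: 10.78
eef_pos: [562.2, -307.1, 79.4]
eef_rot: [-3.139, -0.0, 0.427]
wrist_force: [1.8, 9.5, 1.4]
finger_gap: 11.8
finger_force: 35.0
```

Call:
arm_command --pt "-0.4 0 0 0 0" --pt "-0.35 0 0 0 0" --pt "-0.35 0 0 -0.01 0" --pt "-0.35 0 0 -0.03 0" --pt "0.4 0 0 -0.03 0" --pt "0.4 0 0 -0.03 0" --pt "0.4 0 0 0 0"

```text
clock: 11.65
eef_pos: [562.9, -309.4, 183.0]
eef_rot: [3.137, -0.003, 0.426]
wrist_force: [-0.2, 0.5, -0.3]
finger_gap: 57.5
finger_force: 0.0
```

Run:
```python
from h import *
c=shot('wrist','wrist2.png'); w=cloud(c); s=w.reshape(-1,3); s=s[~np.isnan(s[:,0])]
q=s[(s[:,2]>96)&(s[:,2]<106)]
for y0,y1 in [(-340,-285),(-275,-200)]:
    p=q[(q[:,1]>y0)&(q[:,1]<y1)&(q[:,0]>480)&(q[:,0]<620)]
    if len(p)>5: print(len(p),p.mean(0),cv2.minAreaRect(p[:,:2].astype(np.float32)))
s=manip.read_state(); print(s['eef_pos'],s['eef_rot'])
```

```text
672 [ 563.37766835 -306.41537489  100.48875983] ((562.3167114257812, -306.69305419921875), (39.64923858642578, 11.960811614990234), 24.546409606933594)
660 [ 531.68535017 -238.06816593  101.98624566] ((530.6959838867188, -238.23829650878906), (16.31218719482422, 48.53208923339844), 24.79929542541504)
[ 562.28339741 -309.04551974  180.94602293] [ 3.13992165e+00 -9.87565877e-04  4.26444750e-01]
```

View pics/wrist2.png

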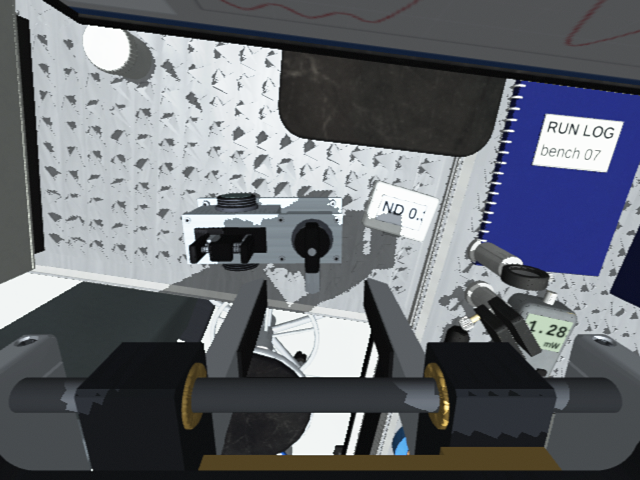

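The knob bar and strap now point to the housing's -x (strap tip near (312,268)), so it is fully unlocked. The case and pot are undisturbed. Moving over the cassette.

Call:
arm_command --pt "0.36 0.0001 -0.026 0 0" --pt "0.36 0.0001 -0.026 0 0" --pt "0.36 0.0002 -0.026 0 0" --pt "0.36 0 0 0.03 0" --pt "0.36 0 0 0.02 0" --pt "0.36 0 0 0 0" --pt "0.36 0 0 0 0" --newtons 4

```text
clock: 12.58
eef_pos: [530.3, -237.8, 130.3]
eef_rot: [3.141, -0.0, 0.427]
wrist_force: [-0.2, 0.1, 0.6]
finger_gap: 63.8
finger_force: 0.0
```

Run:
```python
from h import *
s=manip.read_state(); M=R.from_euler('xyz',s['eef_rot']); print(s['eef_pos'],s['eef_rot'],s['finger_gap'])
print(M.inv().apply(np.array([530.7,-238.0,74])-s['eef_pos']))
```

```text
[ 530.31685992 -237.76250902  130.33855066] [ 3.14140386e+00 -1.32667862e-04  4.26597294e-01] 63.760001063027175
[ 0.24306042  0.36410419 56.33865315]
```

Call:
arm_command --pt "0.36 0.0002 0.0003 0.02 0" --pt "0.36 0 0 0.02 0" --pt "0.36 0 0 0.016 0" --pt "0.36 0 0 0 0" --pt "-1 0 0 0 0" --pt "-1 0 0 0 0" --pt "-1 0 0 0 0" --pt "-1 0 0 0 0" --newtons 3

```text
clock: 13.58
eef_pos: [530.8, -238.0, 74.6]
eef_rot: [3.141, -0.001, 0.427]
wrist_force: [0.8, -0.8, 4.5]
finger_gap: 47.7
finger_force: 3.0
```

Call:
arm_command --pt "-1 0 0 0 0" --pt "-1 0 0 0 0" --pt "-1 0 0 0 0" --pt "-1 0 0 0 0" --pt "-1 0 0 0 0" --newtons 28

```text
clock: 14.2
eef_pos: [530.9, -238.0, 74.8]
eef_rot: [3.14, -0.001, 0.427]
wrist_force: [-1.0, 0.8, 8.5]
finger_gap: 33.3
finger_force: 28.0
```

Call:
arm_command --pt "-1 0 0 -0.001 0" --pt "-1 0 0 -0.001 0" --pt "-1 0 0 -0.001 0" --pt "-1 0 0 -0.001 0" --pt "-1 0 0 0 0"

```text
clock: 14.82
eef_pos: [530.5, -237.8, 78.0]
eef_rot: [-3.142, 0.0, 0.427]
wrist_force: [-0.0, 0.2, -0.7]
finger_gap: 32.8
finger_force: 28.0
```

Call:
arm_command --pt "-1 0 0 -0.002 0" --pt "-1 0 0 -0.002 0" --pt "-1 0 0 -0.002 0" --pt "-1 0 0 -0.002 0" --pt "-1 0 0 0 0"

```text
clock: 15.45
eef_pos: [530.6, -237.8, 86.2]
eef_rot: [3.141, -0.0, 0.427]
wrist_force: [-0.3, 0.0, -1.4]
finger_gap: 32.9
finger_force: 28.0
```

Run:
```python
from h import *
c=shot('side'); cv2.imwrite('pics/side2.png',cv2.resize(c['img'][170:330,240:360],None,fx=3.7,fy=3.7,interpolation=cv2.INTER_CUBIC))
```

```text
(no output)
```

View pics/side2.png

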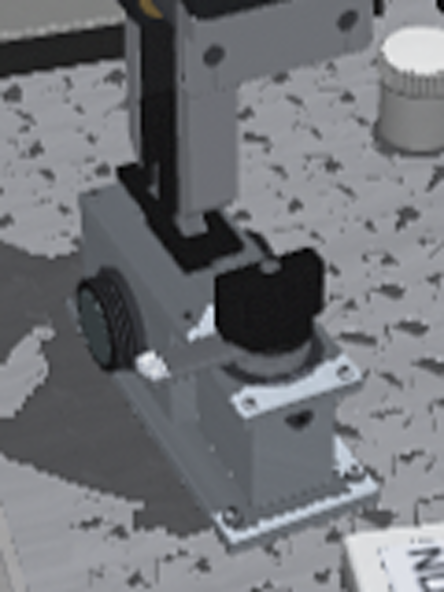

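The collar (180,215) has risen with the fingers and the wrist force is only the cassette's weight, so it is free. Lifting the rest straight up.

Call:
arm_command --pt "-1 0 0 -0.005 0" --pt "-1 0 0 -0.008 0" --pt "-1 0 0 -0.008 0" --pt "-1 0 0 -0.008 0" --pt "-1 0 0 -0.008 0" --pt "-1 0 0 -0.008 0" --pt "-1 0 0 -0.008 0" --pt "-1 0 0 -0.008 0" --pt "-1 0 0 -0.008 0" --pt "-1 0 0 -0.008 0" --pt "-1 0 0 -0.008 0" --pt "-1 0 0 -0.005 0" --pt "-1 0 0 0 0" --pt "-1 0 0 0 0" --pt "-1 0 0 0 0"

```text
clock: 17.38
eef_pos: [530.4, -237.7, 175.7]
eef_rot: [-3.141, 0.0, 0.427]
wrist_force: [-0.7, -0.3, -1.5]
finger_gap: 32.9
finger_force: 28.0
```

Run:
```python
from h import *
c=shot('side'); cv2.imwrite('pics/side3.png',cv2.resize(c['img'][110:350,230:390],None,fx=2.5,fy=2.5,interpolation=cv2.INTER_CUBIC))
w=cloud(c); a=.4265; ex=np.array([np.cos(a),np.sin(a)]); ey=np.array([-np.sin(a),np.cos(a)])
s=w.reshape(-1,3); d=s[:,:2]-[530.7,-238]; u=d@ex; v=d@ey
k=(abs(u)<14)&(abs(v)<34)&(s[:,2]>70); z=s[k,2]; print(np.histogram(z,bins=range(70,190,8)),z.min())
# collar: slope across v
k=(abs(u)<14)&(abs(v)<36)&(s[:,2]>135)&(s[:,2]<175); 
for v0 in (-36,-26,26): kk=k&(v>v0)&(v<v0+10); print(v0,kk.sum(),np.percentile(s[kk,2],[5,50,95]) if kk.sum() else '')
```

```text
(array([  0,   0,   0,   0,   0,  93, 105, 107,  78, 128,  19,  50, 261,
        84]), array([ 70,  78,  86,  94, 102, 110, 118, 126, 134, 142, 150, 158, 166,
       174, 182])) 110.2544638112247
-36 101 [163.74827293 167.00161578 168.66891245]
-26 165 [136.58307682 147.71246333 168.31336985]
26 14 [166.01485391 167.578494   168.53586921]
```

View pics/side3.png

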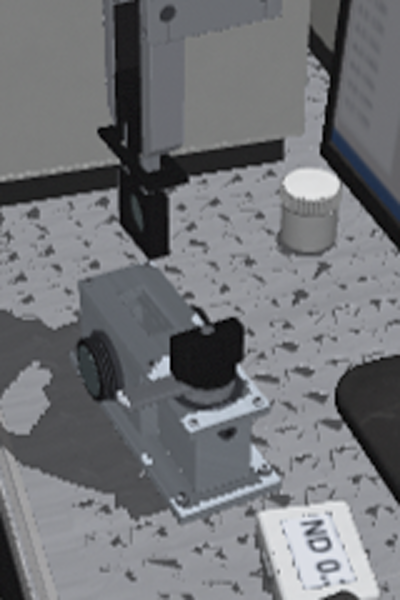

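The cassette hangs upright above its empty slot at (150,295). Its lower edge is at z≈111 mm, about 49 mm above the deck, and the pot and case are where they were. Handing in.

```bash
python3 -c "
from cell import ticket; print(ticket.sign_off())"
```

```text
the job is handed in; nothing more can be done
None
```

I turned the lock knob a full quarter turn and lifted the cassette straight out. I handed in with it still pinched and upright, its lower edge about 49 mm above the housing; the case and pot were not touched, and the clock read about 17.5 s.

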